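# Lower a loaded drying tray with the release valve

### The arm

A 7-joint arm with a two-finger parallel gripper is mounted at the origin on the work surface. World frame = base frame: x ahead of the robot, y to its left, z up, the work surface at z = 0. Lengths are in m, angles in rad, forces in N, time in s.
With the tool pointing down it reaches from about 0.35 to 0.9 m from the base axis. Payload 8.1 kg.
Tool frame: the origin (TCP) lies on the centre line of the jaws, within the pads' length; the fingertips stand 17 mm ahead of it and the grasp point (between the pads) lies 2 mm behind it; z points along the fingers, y is the direction in which the jaws open and shut (so a half turn about z gives the same grasp; the last joint's range is limited). The gripper opens to 92 mm and grips with 3 to 60 N. Pads are 19 mm wide; open, the fingers measure 130 mm over their backs; the gripper's body (75 mm by 190 mm) begins 47 mm behind the grasp point.
Start: joints at [-1.39, 0.434, 0.025, 1.573, -0.012, 1.134, -0.075], TCP at [0.175, 0.6, 0.244] pointing down, gripper open.
Joint ranges: [-2.62, 2.62], [-0.44, 2.09], [-1.27, 1.32], [0.08, 2.57], [-1.32, 4.46], [0.12, 2], [-2.74, 2.74]. Speed limits (rad/s): [2.22, 2.22, 3.01, 3.01, 3.14, 3.14, 3.14].

### API

Orientations are given as a rotation vector (axis times angle).
In Python, from cell import arm, imaging, job gives the robot as it stands.
- The arm moves only by the tool jog_arm, never from a script. Its argument "moves" is a list of rows, each an object with "fingers": the closure, from -1 (fully open) to 1 (shut); "xyz": the shift along the tool's x, y, z in cm, a list of three; "angular": the turn, a rotation vector about the tool's x, y, z in rad, a list of three. In form: [{"fingers": fingers, "xyz": [dx, dy, dz], "angular": [ax, ay, az]}, ...]. A call has 1 to 12 rows; each row is the pose to reach, as a shift and turn from the pose commanded when the call began, along the tool's axes at that moment; what a row does not reach only later rows make up. A row lasts 1/8 s, in which the tool goes at most 62.5 mm and 10.7 degrees, less where a joint would pass 70% of its speed; a pose out of reach is approached as far as the arm can. A call with a gripper value outside its range is refused whole. The fingers move at their own pace and stop on an object; "grip_force" is the grip in N (left out, the last holds). Time passes only in rows, so rows that repeat a pose let the fingers close. It gives the time, the measured TCP pose, the force and the opening at its end, in the units of the state.
- arm.observe(): the state, without advancing time (a new reading comes with each control period).
- imaging.get_image(name): name is "scene" or "top"; returns the picture (384x512x3 uint8, red, green, blue); there is no depth.
- imaging.camera_params(name): a dict with "fx", "fy", "cx", "cy" (pixels), "dist" ([k1, k2, p1, p2, k3] as OpenCV has them; the pictures are not rectified), "rvec" (rotation vector, rad) and "tvec" (3), from world to camera coordinates, as OpenCV has them. Camera axes: x right, y down, z forward; pixel columns grow to the right and rows downward; lengths in m; the calibration is good to about 2 mm. A picture is of the moment at which its call begins. camera_params takes no time and is no camera call.
- job.sign_off(): hands the job in, once; it reports no verdict.
The state is a dict: "clock": time; "joints": joint angles; "dq": joint speeds; "joint_efforts": joint torques, N m; "position": TCP position; "ee_rot": TCP orientation; "force": force on the tool from outside, world axes, zero at the start; "ft_torque": the same for the moment, N m; "width": opening from 0.0 (shut) to 1.0 (fully open).
Only numpy, scipy, OpenCV 4.12 (cv2) and the standard library are available. Lean on these libraries where they do the work, as an engineer would, in place of code of your own. Each camera call takes 0.05 s, during which the arm holds its last target. There are 200 camera calls.

### The job

The loaded drying tray is held up by the hydraulic bench lift. With the crank on the lift's release valve, crack the valve open (anticlockwise) just a fraction of a turn so that the tray sinks slowly, never faster than about 4 cm per second, until it sits down on its two wooden rests; then turn the crank back clockwise until the valve is snugly seated, without forcing it. Work only by the crank: do not push the tray or its basket, and leave the other things on the bench where they are.

Things in the scene. Friction and masses are not known exactly. Their poses are not given: they have to be found in the camera images.
- jack: the bench lift, fixed: grey base 110 x 420 x 12 mm with an upright cylinder (68 mm across, 118 mm high) holding the ram and, 280 mm from it along the lift's -y, a grey valve block (70 x 75 mm, top 66 mm above the bench) with the crank on top; two timber rests, tops 130 mm up, 122 mm either side of the ram along x. Origin on the bench under the ram's axis, z up. Position and yaw vary.
- knob (a point): the crank's grip: upright dark steel cylinder 22 mm across, 44 mm tall (94 to 138 mm above the bench), 65 mm from the spindle axis on a flat steel arm 14 mm wide (86 to 94 mm above the bench). Point at mid height; its x axis points outwards from the spindle. At the start it lies about 0.3 rad clockwise (seen from above) of the lift's -y direction. It stays where it is left.
- valve: the crank of the release valve; origin on the spindle axis, 78 mm above the bench. Anticlockwise from above opens, up to 1.3 rad from the start. The load begins to sink at an unmarked angle, different each time, 0.05 to 0.8 rad from the start; from there its speed grows by about 15 mm/s per 0.1 rad, so 0.25 rad more is already too fast. Turning back slows and stops it.
- spindle (a point): point on the crank's upright axis, 116 mm above the bench. Clockwise closes, needing 2 to 8 N at the knob. The needle meets its seat at an unmarked angle, different each time, 0 to 0.45 rad clockwise of the START; then the force climbs by about 1.3 N per mm of knob travel. Snug: 8 to 15 N at the knob, best 10 to 12; over about 18 N the seat is damaged. Let go, it springs back a little and stays seated.
- ram (a joint): how far the ram and tray have come down, m: 0 fully raised (it starts at 0 to 0.007), 0.08 sitting on the timber rests (its lower stop)
- tray (a point): the middle of the drying tray's upper surface (wire frame 300 x 220 mm, rim 22 mm high, green netting), fixed on top of the ram; 216 mm above the bench when fully raised, 136 mm when on the rests. The tray's edge stays 170 mm from the spindle axis.
- basket: yellow plastic basket of timber slats, 200 x 150 x 75 mm (rim 214 x 164 mm), about 0.4 kg (the weight varies), standing loose on the tray; origin at the centre of its underside
- bowl: bystander: green plastic bowl, 110 mm across, 45 mm high, origin at the centre of its underside
- slat: bystander: wooden slat 24 x 180 x 16 mm lying on the bench, origin at the centre of its underside
- clip_a: bystander: metal spring clip 70 x 22 x 14 mm lying near the valve block, origin at the centre of its underside
- clip_b: bystander: a second such clip
- tub: bystander: grey plastic tub with black lid, 158 x 118 x 68 mm, origin at the centre of its underside
- jar: bystander: jar 70 mm across, 100 mm high, origin at the centre of its underside
- brush: bystander: hand brush lying on the bench

How it is judged:
By the outcome, as a careful person would: the job done as asked, in the order asked, and still so for the second after the job is handed in, with the robot touching nothing.
It also fails if it takes over 72 s, if anything falls off the work surface, if the arm or the gripper's body presses on something with over 40 N, if the wrist force passes 120 N, or if a joint passes its speed limit or range.

## Working session

There is one attempt and no reset: what is moved stays moved. The work goes in short steps, Python scripts to look and compute and a tool call to move; the robot and the scene stay as the last step left them, time stands still between calls to the robot, and variables do not carry over. Pictures are saved under pics/ and viewed, about 8 in all and at most 12, crops included, and the job is handed in when it is done.

Besides the shell and the picture viewer there is one more tool, called after "Request:" as name(argument=value, ...) on one line, values as JSON. jog_arm: Moves the arm, as the interface text tells. Its arguments: {"type":"object","properties":{"moves":{"type":"array"},"grip_force":{"type":"number"}},"required":["moves"]}

```bash
mkdir -p pics; ls; cat > h.py <<'E'
import numpy as np, cv2
from cell import arm, imaging, job
from scipy.spatial.transform import Rotation as R
def cam(n):
    p=imaging.camera_params(n); K=np.array([[p['fx'],0,p['cx']],[0,p['fy'],p['cy']],[0,0,1.]])
    return K,np.array(p['dist'],float),np.array(p['rvec'],float),np.array(p['tvec'],float)
def plane(n,uv,z):
    K,d,r,t=cam(n); M=R.from_rotvec(r).as_matrix()
    q=cv2.undistortPoints(np.array(uv,float).reshape(-1,1,2),K,d).reshape(-1,2)
    D=np.c_[q,np.ones(len(q))]@M; C=-M.T@t
    return C+D*((z-C[2])/D[:,2])[:,None]
def proj(n,P):
    K,d,r,t=cam(n); return cv2.projectPoints(np.array(P,float).reshape(-1,1,3),r,t,K,d)[0].reshape(-1,2)
def shot(n,f=None):
    im=imaging.get_image(n)
    if f: cv2.imwrite('pics/'+f,im[:,:,::-1])
    return im
E
python3 - <<'E'
from h import *
for n in('scene','top'):
    shot(n,n+'0.png'); K,d,r,t=cam(n); print(n,-R.from_rotvec(r).as_matrix().T@t,K[0,0])
s=arm.observe(); print({k:np.round(v,3) for k,v in s.items()})
E
```

```text
pics
scene [ 0.94569278 -0.57656366  0.98381247] 376.587623508679
top [ 0.34487464 -0.06215983  1.16934125] 355.8102975888481
{'clock': np.float64(0.1), 'joints': array([-1.39 ,  0.435,  0.025,  1.574, -0.012,  1.134, -0.075]), 'dq': array([-0.   , -0.002, -0.001, -0.001, -0.001, -0.003, -0.001]), 'joint_efforts': array([ 3.0000e-03, -6.6913e+01,  9.8800e-01, -3.1515e+01, -6.0000e-02,
        3.7000e-02,  0.0000e+00]), 'position': array([0.175, 0.6  , 0.243]), 'ee_rot': array([-4.44e-01, -3.11e+00,  2.00e-03]), 'force': array([0.509, 0.471, 0.247]), 'ft_torque': array([ 0.033, -0.074, -0.016]), 'width': np.float64(1.001)}
```

View pics/scene0.png

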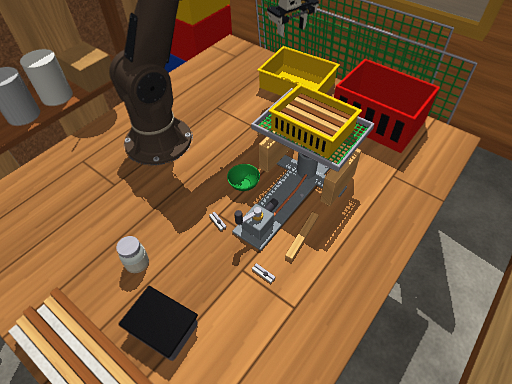

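View pics/top0.png

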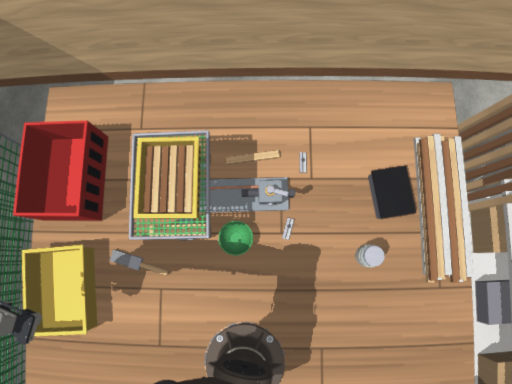

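Scene: the lift runs from the tray (315,130) to the valve block (258,225), with the knob near (240,215). Top: block near (270,192), knob near (291,194), tray (170,185). I'll zoom in on the crank.

```bash
python3 - <<'E'
from h import *
a=cv2.imread('pics/scene0.png')[190:250,215:295]; b=cv2.imread('pics/top0.png')[165:225,230:310]
o=np.hstack([cv2.resize(x,None,fx=5,fy=5,interpolation=cv2.INTER_CUBIC) for x in(a,b)])
cv2.imwrite('pics/crop0.png',o)
E
```

```text
(no output)
```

View pics/crop0.png

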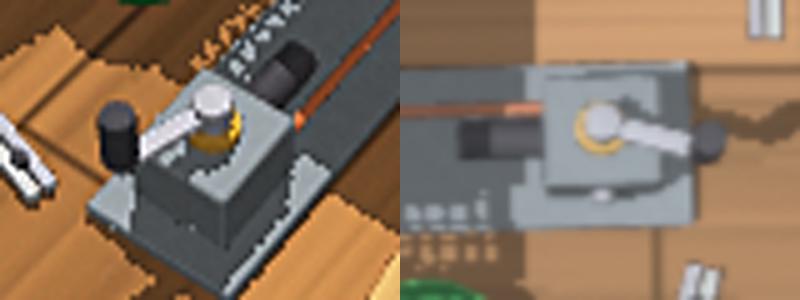

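```bash
python3 - <<'E'
from h import *
def tri(us,ut):
    K,d,r,t=cam('scene');K2,d2,r2,t2=cam('top')
    P=[np.c_[R.from_rotvec(x).as_matrix(),y] for x,y in((r,t),(r2,t2))]
    q=[cv2.undistortPoints(np.array([[u]],float),k,dd).reshape(2,1) for u,k,dd in((us,K,d),(ut,K2,d2))]
    X=cv2.triangulatePoints(P[0],P[1],*q).ravel(); return X[:3]/X[3]
print('knobtop',tri((239,212),(291.8,192.4)),'cap',tri((257.6,209.6),(270.4,189.4)))
print('knob@.138',plane('scene',[(239,212)],.138),plane('top',[(291.8,192.4)],.138))
for z in(.094,.1,.105): print('cap',z,plane('scene',[(257.6,209.6)],z),plane('top',[(270.4,189.4)],z))
print('base',plane('top',[(288.6,177.4),(289,210.6)],.012))
print('blocktop',plane('top',[(258.6,180),(281.4,180),(281.4,202.4),(258.6,202.4)],.066))
print('tray',plane('top',[(130,134),(209,131),(210,239),(129,241)],.235))
E
```

```text
knobtop [ 0.52332524 -0.14111731  0.13970614] cap [ 0.53984148 -0.0794556   0.09765574]
knob@.138 [[ 0.52428756 -0.13804813  0.138     ]] [[ 0.52169494 -0.14333112  0.138     ]]
cap 0.094 [[ 0.53971923 -0.07542083  0.094     ]] [[ 0.53877953 -0.0813382   0.094     ]]
cap 0.1 [[ 0.54245671 -0.07880003  0.1       ]] [[ 0.53769761 -0.08123119  0.1       ]]
cap 0.105 [[ 0.54473794 -0.08161604  0.105     ]] [[ 0.53679602 -0.08114202  0.105     ]]
base [[ 0.59385756 -0.14346248  0.012     ]
 [ 0.48298246 -0.14316799  0.012     ]]
blocktop [[ 0.57418833 -0.04469125  0.066     ]
 [ 0.57391656 -0.11679019  0.066     ]
 [ 0.50240511 -0.11599058  0.066     ]
 [ 0.50258316 -0.04466689  0.066     ]]
tray [[0.67356847 0.31505463 0.235     ]
 [0.67841849 0.08999225 0.235     ]
 [0.38159264 0.08024373 0.235     ]
 [0.37460968 0.29889368 0.235     ]]
```

```bash
cat >> h.py <<'E'
S=np.array([.538,-.0805]); RAD=.065
def goal(ang,z,rad=RAD,dt=0.):
    """pose with the jaws tangential, ang=crank angle (rad, world) of radial direction"""
    e=np.array([np.cos(ang),np.sin(ang)]); t=np.array([-e[1],e[0]])
    Y=np.r_[t,0]; Z=np.array([0,0,-1.]); X=np.cross(Y,Z)
    return np.r_[S+rad*e+dt*t,z],R.from_matrix(np.c_[X,Y,Z])
def rel(p,r,p0,r0):
    return np.round(100*r0.inv().apply(p-p0),2),np.round((r0.inv()*r).as_rotvec(),3)
def now():
    s=arm.observe(); return s,s['position'],R.from_rotvec(s['ee_rot'])
A0=np.deg2rad(-104.55)
E
python3 - <<'E'
from h import *
s,p,r=now()
print(r.as_matrix().round(2)); g=goal(A0,.20)
print(g[0],rel(*g,p,r))
E
```

```text
[[-0.96  0.28 -0.  ]
 [ 0.28  0.96 -0.  ]
 [-0.   -0.   -1.  ]]
[ 0.52167039 -0.14341537  0.2       ] (array([-54.09, -61.6 ,   4.4 ]), array([-1.000e-03,  1.000e-03,  1.541e+00]))
```

Request:
jog_arm(moves=[{"fingers": -1, "xyz": [0, 0, -6], "angular": [0, 0, 0]}, {"fingers": -1, "xyz": [0, 0, -12], "angular": [0, 0, 0]}, {"fingers": -1, "xyz": [0, -2, -18], "angular": [0, 0, 0.1]}, {"fingers": -1, "xyz": [-4, -6, -18], "angular": [0, 0, 0.25]}, {"fingers": -1, "xyz": [-8, -10.5, -18], "angular": [0, 0, 0.4]}, {"fingers": -1, "xyz": [-12, -15, -18], "angular": [0, 0, 0.55]}, {"fingers": -1, "xyz": [-16, -19.5, -18], "angular": [0, 0, 0.7]}, {"fingers": -1, "xyz": [-20, -24, -18], "angular": [0, 0, 0.85]}, {"fingers": -1, "xyz": [-24, -28.5, -18], "angular": [0, 0, 1.0]}, {"fingers": -1, "xyz": [-28, -33, -18], "angular": [0, 0, 1.1]}, {"fingers": -1, "xyz": [-32, -37.5, -18], "angular": [0, 0, 1.2]}, {"fingers": -1, "xyz": [-36, -42, -18], "angular": [0, 0, 1.3]}])

```text
clock: 1.6
position: [0.4033, 0.094, 0.4237]
ee_rot: [-2.239, -2.203, -0.001]
force: [1.5, 0.3, -0.1]
width: 0.998
```

```bash
python3 - <<'E'
from h import *
s,p,r=now()
g=goal(A0,.22)
print(s['clock'],p,rel(*g,p,r))
E
```

```text
1.6 [0.40325072 0.093965   0.42368249] (array([-23.56,  12.22,  20.36]), array([-0.   , -0.001,  0.238]))
```

Request:
jog_arm(moves=[{"fingers": -1, "xyz": [-5, 2.5, 0], "angular": [0, 0, 0.06]}, {"fingers": -1, "xyz": [-10, 5, 0], "angular": [0, 0, 0.12]}, {"fingers": -1, "xyz": [-15, 8, 0], "angular": [0, 0, 0.18]}, {"fingers": -1, "xyz": [-20, 10.5, 2], "angular": [0, 0, 0.24]}, {"fingers": -1, "xyz": [-23.5, 12.2, 6], "angular": [0, 0, 0.24]}, {"fingers": -1, "xyz": [-23.5, 12.2, 12], "angular": [0, 0, 0.24]}, {"fingers": -1, "xyz": [-23.5, 12.2, 17], "angular": [0, 0, 0.24]}, {"fingers": -1, "xyz": [-23.5, 12.2, 20], "angular": [0, 0, 0.24]}, {"fingers": -1, "xyz": [-23.5, 12.2, 20], "angular": [0, 0, 0.24]}, {"fingers": -1, "xyz": [-23.5, 12.2, 20], "angular": [0, 0, 0.24]}])

```text
clock: 2.85
position: [0.5225, -0.1409, 0.2249]
ee_rot: [2.483, 1.922, 0.001]
force: [0.5, -0.3, -0.0]
width: 0.998
```

```bash
python3 - <<'E'
from h import *
s,p,r=now()
g=goal(A0,.12)
print(s['clock'],p,rel(*g,p,r),s['force'])
im=shot('scene'); t=shot('top')
o=np.hstack([cv2.resize(x,None,fx=4,fy=4,interpolation=cv2.INTER_CUBIC) for x in(im[150:270,195:295],t[145:265,220:320])])
cv2.imwrite('pics/hover.png',o[:,:,::-1])
print(proj('scene',[[*g[0][:2],.138]]))
E
```

```text
2.85 [ 0.52247985 -0.14092601  0.22489457] (array([-0.26, -0.03, 10.49]), array([ 0.001, -0.   ,  0.001])) [ 0.47840772 -0.29571923 -0.01595838]
[[237.01980656 212.78058807]]
```

View pics/hover.png

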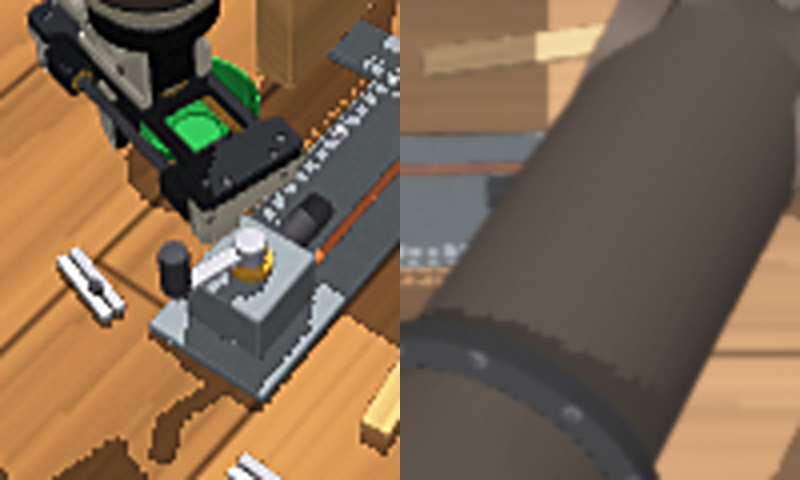

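Scene crop: the open jaws are over the knob (crop 173,268, or pixel 238,217), with the fingers clear of the block. Next I'll descend and close softly.

Request:
jog_arm(moves=[{"fingers": -1, "xyz": [-0.15, 0, 3.5], "angular": [0, 0, 0]}, {"fingers": -1, "xyz": [-0.15, 0, 7], "angular": [0, 0, 0]}, {"fingers": -1, "xyz": [-0.15, 0, 9.5], "angular": [0, 0, 0]}, {"fingers": -1, "xyz": [-0.15, 0, 10.5], "angular": [0, 0, 0]}, {"fingers": -1, "xyz": [-0.15, 0, 10.5], "angular": [0, 0, 0]}, {"fingers": -0.2, "xyz": [-0.15, 0, 10.5], "angular": [0, 0, 0]}, {"fingers": 0.2, "xyz": [-0.15, 0, 10.5], "angular": [0, 0, 0]}, {"fingers": 0.4, "xyz": [-0.15, 0, 10.5], "angular": [0, 0, 0]}, {"fingers": 0.4, "xyz": [-0.15, 0, 10.5], "angular": [0, 0, 0]}], grip_force=4)

```text
clock: 4.08
position: [0.5216, -0.142, 0.1189]
ee_rot: [2.484, 1.923, 0.0]
force: [-0.2, 0.6, 0.1]
width: 0.611
```

```bash
cat >> h.py <<'E'
def rep(ang=A0,z=.12):
    s,p,r=now(); Y=r.as_matrix()[:,1]; f=np.array(s['force'])
    d=p[:2]-S; a=np.arctan2(d[1],d[0])
    print('t',round(s['clock'],2),'p',p.round(4),'w mm',round(s['width']*92,1),'ang-A0',round(a-A0,3),'rad',round(np.hypot(*d),4),
      'F',f.round(1),'Ftan(ccw+)',round(f@Y,2),'Frad',round(f[:2]@d/np.hypot(*d),2))
    return s
E
python3 - <<'E'
from h import *
rep()
E
```

```text
t 4.08 p [ 0.5216 -0.142   0.1189] w mm 56.2 ang-A0 -0.007 rad 0.0637 F [-0.2  0.6  0.1] Ftan(ccw+) -0.34 Frad -0.49
```

Request:
jog_arm(moves=[{"fingers": 0.4, "xyz": [0, 0, 0], "angular": [0, 0, 0]}, {"fingers": 0.6, "xyz": [0, 0, 0], "angular": [0, 0, 0]}, {"fingers": 0.6, "xyz": [0, 0, 0], "angular": [0, 0, 0]}, {"fingers": 0.6, "xyz": [0, 0, 0], "angular": [0, 0, 0]}, {"fingers": 0.6, "xyz": [0, 0, 0], "angular": [0, 0, 0]}])

```text
clock: 4.7
position: [0.5234, -0.1426, 0.1191]
ee_rot: [2.481, 1.922, 0.003]
force: [7.3, -1.4, -5.2]
width: 0.237
```

```bash
python3 - <<'E'
from h import *
rep()
E
```

```text
t 4.7 p [ 0.5234 -0.1426  0.1191] w mm 21.8 ang-A0 0.023 rad 0.0637 F [ 7.3 -1.4 -5.2] Ftan(ccw+) 7.37 Frad -0.3
```

Request:
jog_arm(moves=[{"fingers": 0.6, "xyz": [-0.05, 0.18, 0], "angular": [0, 0, -0.02]}, {"fingers": 0.7, "xyz": [-0.05, 0.18, 0], "angular": [0, 0, -0.02]}, {"fingers": 0.7, "xyz": [-0.05, 0.18, 0], "angular": [0, 0, -0.02]}], grip_force=25)

```text
clock: 5.08
position: [0.5239, -0.1427, 0.1189]
ee_rot: [2.464, 1.948, 0.002]
force: [4.8, 1.3, -0.3]
width: 0.236
```

```bash
python3 - <<'E'
from h import *
rep()
E
```

```text
t 5.08 p [ 0.5239 -0.1427  0.1189] w mm 21.7 ang-A0 0.032 rad 0.0638 F [ 4.8  1.3 -0.3] Ftan(ccw+) 4.39 Frad -2.34
```

```bash
cat >> h.py <<'E'
def match(n,box,f0,M=22):
    x0,x1,y0,y1=box; ref=cv2.imread('pics/'+f0)
    im=np.ascontiguousarray(imaging.get_image(n)[:,:,::-1])
    c=cv2.matchTemplate(im[y0-M:y1+M+20,x0-M:x1+M],ref[y0:y1,x0:x1],cv2.TM_CCOEFF_NORMED)
    _,v,_,(u,w)=cv2.minMaxLoc(c); o=[]
    for k,ax in((u,1),(w,0)):
        a=c[w,:] if ax else c[:,u]
        if 0<k<len(a)-1: k=k+.5*(a[k-1]-a[k+1])/(a[k-1]-2*a[k]+a[k+1])
        o.append(k-M)
    return np.array(o),v
def ram():
    o,v=match('scene',(268,358,90,152),'scene0.png')
    P=np.array([.53,.20,.26]); a=proj('scene',[P,P-[0,0,.08]]); g=a[1]-a[0]
    d=80*(o@g)/(g@g); print('clock',round(arm.observe()['clock'],2),'ram mm',round(d,1),'off-line px',round(np.linalg.norm(o-d/80*g),2),'score',round(v,3))
    return d
E
python3 - <<'E'
from h import *
ram(); ram()
E
```

```text
clock 5.12 ram mm -0.0 off-line px 0.0 score 0.994
clock 5.17 ram mm -0.0 off-line px 0.0 score 0.994
```

Request:
jog_arm(moves=[{"fingers": 0.7, "xyz": [0.01, 0.32, 0], "angular": [0, 0, -0.05]}, {"fingers": 0.7, "xyz": [0.03, 0.64, 0], "angular": [0, 0, -0.1]}, {"fingers": 0.7, "xyz": [0.03, 0.64, 0], "angular": [0, 0, -0.1]}, {"fingers": 0.7, "xyz": [0.03, 0.64, 0], "angular": [0, 0, -0.1]}])

```text
clock: 5.68
position: [0.5302, -0.1441, 0.119]
ee_rot: [2.365, 2.067, 0.002]
force: [5.0, 1.5, -0.9]
width: 0.231
```

```bash
python3 - <<'E'
from h import *
ram(); rep()
E
```

```text
clock 5.72 ram mm -0.0 off-line px 0.01 score 0.993
t 5.72 p [ 0.5302 -0.1441  0.119 ] w mm 21.9 ang-A0 0.132 rad 0.0641 F [5.2 1.5 0.3] Ftan(ccw+) 4.94 Frad -2.14
```

Request:
jog_arm(moves=[{"fingers": 0.7, "xyz": [0.01, 0.32, 0], "angular": [0, 0, -0.05]}, {"fingers": 0.7, "xyz": [0.03, 0.64, 0], "angular": [0, 0, -0.1]}, {"fingers": 0.7, "xyz": [0.03, 0.64, 0], "angular": [0, 0, -0.1]}, {"fingers": 0.7, "xyz": [0.03, 0.64, 0], "angular": [0, 0, -0.1]}])

```text
clock: 6.22
position: [0.5364, -0.1448, 0.1189]
ee_rot: [2.259, 2.181, 0.001]
force: [5.3, 1.0, 1.7]
width: 0.231
```

```bash
python3 - <<'E'
from h import *
ram(); rep()
E
```

```text
clock 6.28 ram mm -0.0 off-line px 0.01 score 0.993
t 6.28 p [ 0.5364 -0.1448  0.119 ] w mm 21.2 ang-A0 0.228 rad 0.0643 F [5.6 1.1 0.2] Ftan(ccw+) 5.58 Frad -1.21
```

Request:
jog_arm(moves=[{"fingers": 0.7, "xyz": [0.01, 0.32, 0], "angular": [0, 0, -0.05]}, {"fingers": 0.7, "xyz": [0.03, 0.64, 0], "angular": [0, 0, -0.1]}, {"fingers": 0.7, "xyz": [0.03, 0.64, 0], "angular": [0, 0, -0.1]}, {"fingers": 0.7, "xyz": [0.03, 0.64, 0], "angular": [0, 0, -0.1]}])

```text
clock: 6.78
position: [0.5424, -0.145, 0.1189]
ee_rot: [2.148, 2.292, 0.0]
force: [4.1, -1.0, 2.0]
width: 0.233
```

```bash
python3 - <<'E'
from h import *
ram(); rep()
E
```

```text
clock 6.83 ram mm 4.5 off-line px 0.08 score 0.95
t 6.83 p [ 0.5424 -0.1449  0.1189] w mm 21.5 ang-A0 0.322 rad 0.0646 F [ 3.3 -0.6  3.9] Ftan(ccw+) 3.21 Frad 0.79
```

Request:
jog_arm(moves=[{"fingers": 0.7, "xyz": [0, 0, 0], "angular": [0, 0, 0]}, {"fingers": 0.7, "xyz": [0, 0, 0], "angular": [0, 0, 0]}, {"fingers": 0.7, "xyz": [0, 0, 0], "angular": [0, 0, 0]}, {"fingers": 0.7, "xyz": [0, 0, 0], "angular": [0, 0, 0]}])

```text
clock: 7.32
position: [0.5424, -0.1449, 0.1189]
ee_rot: [2.146, 2.294, 0.0]
force: [3.6, -1.4, 5.8]
width: 0.236
```

```bash
python3 - <<'E'
from h import *
ram(); rep()
E
```

```text
clock 7.38 ram mm 12.4 off-line px 0.19 score 0.895
t 7.38 p [ 0.5424 -0.1449  0.1189] w mm 21.2 ang-A0 0.322 rad 0.0646 F [ 3.3 -1.3  4.8] Ftan(ccw+) 3.23 Frad 1.5
```

About 14 mm/s, so I'll hold here.

Request:
jog_arm(moves=[{"fingers": 0.7, "xyz": [0, 0, 0], "angular": [0, 0, 0]}, {"fingers": 0.7, "xyz": [0, 0, 0], "angular": [0, 0, 0]}, {"fingers": 0.7, "xyz": [0, 0, 0], "angular": [0, 0, 0]}, {"fingers": 0.7, "xyz": [0, 0, 0], "angular": [0, 0, 0]}, {"fingers": 0.7, "xyz": [0, 0, 0], "angular": [0, 0, 0]}, {"fingers": 0.7, "xyz": [0, 0, 0], "angular": [0, 0, 0]}, {"fingers": 0.7, "xyz": [0, 0, 0], "angular": [0, 0, 0]}, {"fingers": 0.7, "xyz": [0, 0, 0], "angular": [0, 0, 0]}])

```text
clock: 8.38
position: [0.5424, -0.1449, 0.1189]
ee_rot: [2.146, 2.294, 0.0]
force: [3.9, -1.9, 4.8]
width: 0.235
```

```bash
python3 - <<'E'
from h import *
ram(); rep()
E
```

```text
clock 8.43 ram mm 27.2 off-line px 0.05 score 0.877
t 8.43 p [ 0.5424 -0.1449  0.1189] w mm 21.6 ang-A0 0.322 rad 0.0646 F [ 3.8 -1.4  4.8] Ftan(ccw+) 3.73 Frad 1.64
```

Request:
jog_arm(moves=[{"fingers": 0.7, "xyz": [0, 0, 0], "angular": [0, 0, 0]}, {"fingers": 0.7, "xyz": [0, 0, 0], "angular": [0, 0, 0]}, {"fingers": 0.7, "xyz": [0, 0, 0], "angular": [0, 0, 0]}, {"fingers": 0.7, "xyz": [0, 0, 0], "angular": [0, 0, 0]}, {"fingers": 0.7, "xyz": [0, 0, 0], "angular": [0, 0, 0]}, {"fingers": 0.7, "xyz": [0, 0, 0], "angular": [0, 0, 0]}, {"fingers": 0.7, "xyz": [0, 0, 0], "angular": [0, 0, 0]}, {"fingers": 0.7, "xyz": [0, 0, 0], "angular": [0, 0, 0]}, {"fingers": 0.7, "xyz": [0, 0, 0], "angular": [0, 0, 0]}, {"fingers": 0.7, "xyz": [0, 0, 0], "angular": [0, 0, 0]}, {"fingers": 0.7, "xyz": [0, 0, 0], "angular": [0, 0, 0]}, {"fingers": 0.7, "xyz": [0, 0, 0], "angular": [0, 0, 0]}])

```text
clock: 9.93
position: [0.5424, -0.1449, 0.1189]
ee_rot: [2.146, 2.294, 0.0]
force: [3.0, -1.3, 5.9]
width: 0.234
```

```bash
python3 - <<'E'
from h import *
ram()
E
```

```text
clock 9.97 ram mm 47.5 off-line px 0.23 score 0.793
```

Request:
jog_arm(moves=[{"fingers": 0.7, "xyz": [0, 0, 0], "angular": [0, 0, 0]}, {"fingers": 0.7, "xyz": [0, 0, 0], "angular": [0, 0, 0]}, {"fingers": 0.7, "xyz": [0, 0, 0], "angular": [0, 0, 0]}, {"fingers": 0.7, "xyz": [0, 0, 0], "angular": [0, 0, 0]}, {"fingers": 0.7, "xyz": [0, 0, 0], "angular": [0, 0, 0]}, {"fingers": 0.7, "xyz": [0, 0, 0], "angular": [0, 0, 0]}, {"fingers": 0.7, "xyz": [0, 0, 0], "angular": [0, 0, 0]}, {"fingers": 0.7, "xyz": [0, 0, 0], "angular": [0, 0, 0]}, {"fingers": 0.7, "xyz": [0, 0, 0], "angular": [0, 0, 0]}, {"fingers": 0.7, "xyz": [0, 0, 0], "angular": [0, 0, 0]}, {"fingers": 0.7, "xyz": [0, 0, 0], "angular": [0, 0, 0]}, {"fingers": 0.7, "xyz": [0, 0, 0], "angular": [0, 0, 0]}])

```text
clock: 11.48
position: [0.5424, -0.1449, 0.1189]
ee_rot: [2.146, 2.294, 0.0]
force: [5.0, -1.8, 5.8]
width: 0.232
```

```bash
python3 - <<'E'
from h import *
ram()
E
```

```text
clock 11.53 ram mm 63.9 off-line px 0.43 score 0.706
```

Request:
jog_arm(moves=[{"fingers": 0.7, "xyz": [0, 0, 0], "angular": [0, 0, 0]}, {"fingers": 0.7, "xyz": [0, 0, 0], "angular": [0, 0, 0]}, {"fingers": 0.7, "xyz": [0, 0, 0], "angular": [0, 0, 0]}, {"fingers": 0.7, "xyz": [0, 0, 0], "angular": [0, 0, 0]}, {"fingers": 0.7, "xyz": [0, 0, 0], "angular": [0, 0, 0]}, {"fingers": 0.7, "xyz": [0, 0, 0], "angular": [0, 0, 0]}, {"fingers": 0.7, "xyz": [0, 0, 0], "angular": [0, 0, 0]}, {"fingers": 0.7, "xyz": [0, 0, 0], "angular": [0, 0, 0]}, {"fingers": 0.7, "xyz": [0, 0, 0], "angular": [0, 0, 0]}, {"fingers": 0.7, "xyz": [0, 0, 0], "angular": [0, 0, 0]}, {"fingers": 0.7, "xyz": [0, 0, 0], "angular": [0, 0, 0]}, {"fingers": 0.7, "xyz": [0, 0, 0], "angular": [0, 0, 0]}])

```text
clock: 13.02
position: [0.5424, -0.1449, 0.1189]
ee_rot: [2.146, 2.294, 0.0]
force: [4.4, -1.4, 5.4]
width: 0.236
```

```bash
python3 - <<'E'
from h import *
ram();rep()
o=shot('scene')[60:210,190:390]; cv2.imwrite('pics/down.png',cv2.resize(o,None,fx=3,fy=3)[:,:,::-1])
E
```

```text
clock 13.07 ram mm 78.6 off-line px 0.61 score 0.699
t 13.07 p [ 0.5424 -0.1449  0.1189] w mm 21.5 ang-A0 0.323 rad 0.0646 F [ 3.9 -2.   6.8] Ftan(ccw+) 3.76 Frad 2.24
```

View pics/down.png

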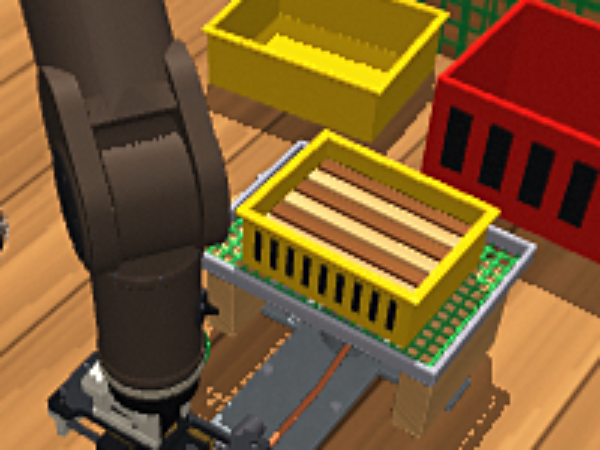

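The tray appears to be on or nearly on both rests, with the basket upright. I'll wait once more to confirm it has stopped.

Request:
jog_arm(moves=[{"fingers": 0.7, "xyz": [0, 0, 0], "angular": [0, 0, 0]}, {"fingers": 0.7, "xyz": [0, 0, 0], "angular": [0, 0, 0]}, {"fingers": 0.7, "xyz": [0, 0, 0], "angular": [0, 0, 0]}, {"fingers": 0.7, "xyz": [0, 0, 0], "angular": [0, 0, 0]}, {"fingers": 0.7, "xyz": [0, 0, 0], "angular": [0, 0, 0]}, {"fingers": 0.7, "xyz": [0, 0, 0], "angular": [0, 0, 0]}, {"fingers": 0.7, "xyz": [0, 0, 0], "angular": [0, 0, 0]}, {"fingers": 0.7, "xyz": [0, 0, 0], "angular": [0, 0, 0]}, {"fingers": 0.7, "xyz": [0, 0, 0], "angular": [0, 0, 0]}, {"fingers": 0.7, "xyz": [0, 0, 0], "angular": [0, 0, 0]}, {"fingers": 0.7, "xyz": [0, 0, 0], "angular": [0, 0, 0]}, {"fingers": 0.7, "xyz": [0, 0, 0], "angular": [0, 0, 0]}])

```text
clock: 14.62
position: [0.5424, -0.1449, 0.1189]
ee_rot: [2.146, 2.294, 0.0]
force: [4.3, -2.2, 4.7]
width: 0.236
```

```bash
python3 - <<'E'
from h import *
ram();shot('scene','down1.png')
E
```

```text
clock 14.68 ram mm 78.6 off-line px 0.61 score 0.699
```

Request:
jog_arm(moves=[{"fingers": 0.7, "xyz": [0, 0, 0], "angular": [0, 0, 0]}, {"fingers": 0.7, "xyz": [0, 0, 0], "angular": [0, 0, 0]}, {"fingers": 0.7, "xyz": [0, 0, 0], "angular": [0, 0, 0]}, {"fingers": 0.7, "xyz": [0, 0, 0], "angular": [0, 0, 0]}, {"fingers": 0.7, "xyz": [0, 0, 0], "angular": [0, 0, 0]}, {"fingers": 0.7, "xyz": [0, 0, 0], "angular": [0, 0, 0]}])

```text
clock: 15.48
position: [0.5424, -0.1449, 0.1189]
ee_rot: [2.146, 2.294, 0.0]
force: [4.2, -2.1, 5.9]
width: 0.234
```

```bash
python3 - <<'E'
from h import *
ram(); print(match('scene',(290,355,110,172),'down1.png')); rep()
E
```

```text
clock 15.53 ram mm 78.6 off-line px 0.61 score 0.699
(array([ 0.00133514, -0.00100899], dtype=float32), 0.9996081590652466)
t 15.57 p [ 0.5424 -0.1449  0.1189] w mm 21.8 ang-A0 0.322 rad 0.0646 F [ 4.4 -1.8  5.4] Ftan(ccw+) 4.26 Frad 2.07
```

Ram reads 78.6 mm and isn't moving, so the tray is seated. I'll open the fingers slightly to read the force bias before closing the valve.

Request:
jog_arm(moves=[{"fingers": 0.3, "xyz": [0, 0, 0], "angular": [0, 0, 0]}, {"fingers": 0.3, "xyz": [0, 0, 0], "angular": [0, 0, 0]}, {"fingers": 0.3, "xyz": [0, 0, 0], "angular": [0, 0, 0]}, {"fingers": 0.3, "xyz": [0, 0, 0], "angular": [0, 0, 0]}])

```text
clock: 16.08
position: [0.5418, -0.1444, 0.1185]
ee_rot: [-2.145, -2.294, 0.001]
force: [-0.2, -0.3, 1.2]
width: 0.351
```

```bash
python3 - <<'E'
from h import *
rep()
E
```

```text
t 16.07 p [ 0.5418 -0.1444  0.1185] w mm 32.3 ang-A0 0.314 rad 0.064 F [-0.2 -0.3  1.2] Ftan(ccw+) -0.19 Frad 0.26
```

The free reading is about 0, so the force sensor can be trusted. I'll re-grip and turn clockwise to just short of the start angle.

Request:
jog_arm(moves=[{"fingers": 0.7, "xyz": [0, 0, 0], "angular": [0, 0, 0]}, {"fingers": 0.7, "xyz": [0, 0, 0], "angular": [0, 0, 0]}, {"fingers": 0.7, "xyz": [0, 0, 0], "angular": [0, 0, 0]}, {"fingers": 0.7, "xyz": [0.01, -0.32, 0], "angular": [0, 0, 0.05]}, {"fingers": 0.7, "xyz": [0.03, -0.64, 0], "angular": [0, 0, 0.1]}, {"fingers": 0.7, "xyz": [0.07, -0.96, 0], "angular": [0, 0, 0.15]}, {"fingers": 0.7, "xyz": [0.13, -1.28, 0], "angular": [0, 0, 0.2]}, {"fingers": 0.7, "xyz": [0.2, -1.6, 0], "angular": [0, 0, 0.25]}, {"fingers": 0.7, "xyz": [0.2, -1.6, 0], "angular": [0, 0, 0.25]}, {"fingers": 0.7, "xyz": [0.2, -1.6, 0], "angular": [0, 0, 0.25]}, {"fingers": 0.7, "xyz": [0.2, -1.6, 0], "angular": [0, 0, 0.25]}])

```text
clock: 17.45
position: [0.5268, -0.1431, 0.1187]
ee_rot: [2.413, 2.011, 0.001]
force: [5.3, 2.5, -4.1]
width: 0.231
```

```bash
python3 - <<'E'
from h import *
rep()
E
```

```text
t 17.45 p [ 0.5268 -0.1431  0.1187] w mm 21.3 ang-A0 0.078 rad 0.0636 F [ 5.3  2.5 -4.1] Ftan(ccw+) 4.77 Frad -3.42
```

Request:
jog_arm(moves=[{"fingers": 0.7, "xyz": [0, -0.19, 0], "angular": [0, 0, 0.03]}, {"fingers": 0.7, "xyz": [0.01, -0.38, 0], "angular": [0, 0, 0.06]}, {"fingers": 0.7, "xyz": [0.01, -0.38, 0], "angular": [0, 0, 0.06]}, {"fingers": 0.7, "xyz": [0.01, -0.38, 0], "angular": [0, 0, 0.06]}])

```text
clock: 17.95
position: [0.5232, -0.1422, 0.1187]
ee_rot: [2.472, 1.938, 0.002]
force: [6.7, 2.3, -4.5]
width: 0.233
```

```bash
python3 - <<'E'
from h import *
rep()
E
```

```text
t 17.95 p [ 0.5232 -0.1422  0.1187] w mm 21.4 ang-A0 0.019 rad 0.0635 F [ 6.7  2.3 -4.5] Ftan(ccw+) 5.97 Frad -3.85
```

Request:
jog_arm(moves=[{"fingers": 0.7, "xyz": [0, -0.13, 0], "angular": [0, 0, 0.02]}, {"fingers": 0.7, "xyz": [0, -0.26, 0], "angular": [0, 0, 0.04]}, {"fingers": 0.7, "xyz": [0, -0.26, 0], "angular": [0, 0, 0.04]}, {"fingers": 0.7, "xyz": [0, -0.26, 0], "angular": [0, 0, 0.04]}])

```text
clock: 18.45
position: [0.5209, -0.1415, 0.1187]
ee_rot: [2.51, 1.888, 0.002]
force: [6.4, 1.7, -5.2]
width: 0.23
```

```bash
python3 - <<'E'
from h import *
rep()
E
```

```text
t 18.45 p [ 0.5209 -0.1415  0.1187] w mm 21.2 ang-A0 -0.019 rad 0.0634 F [ 6.4  1.7 -5.2] Ftan(ccw+) 5.72 Frad -3.34
```

Request:
jog_arm(moves=[{"fingers": 0.7, "xyz": [0.03, -0.16, 0], "angular": [0, 0, 0.025]}, {"fingers": 0.7, "xyz": [0.05, -0.32, 0], "angular": [0, 0, 0.05]}, {"fingers": 0.7, "xyz": [0.05, -0.32, 0], "angular": [0, 0, 0.05]}, {"fingers": 0.7, "xyz": [0.05, -0.32, 0], "angular": [0, 0, 0.05]}])

```text
clock: 18.95
position: [0.5179, -0.1405, 0.1187]
ee_rot: [2.557, 1.825, 0.002]
force: [6.7, 2.2, -5.5]
width: 0.233
```

```bash
python3 - <<'E'
from h import *
rep()
E
```

```text
t 18.95 p [ 0.5179 -0.1405  0.1187] w mm 21.4 ang-A0 -0.07 rad 0.0632 F [ 6.7  2.2 -5.5] Ftan(ccw+) 5.58 Frad -4.26
```

Request:
jog_arm(moves=[{"fingers": 0.7, "xyz": [0.03, -0.16, 0], "angular": [0, 0, 0.025]}, {"fingers": 0.7, "xyz": [0.04, -0.32, 0], "angular": [0, 0, 0.05]}, {"fingers": 0.7, "xyz": [0.04, -0.32, 0], "angular": [0, 0, 0.05]}, {"fingers": 0.7, "xyz": [0.04, -0.32, 0], "angular": [0, 0, 0.05]}])

```text
clock: 19.45
position: [0.5149, -0.1392, 0.1187]
ee_rot: [2.602, 1.76, 0.001]
force: [6.6, 0.2, -7.0]
width: 0.235
```

```bash
python3 - <<'E'
from h import *
rep()
E
```

```text
t 19.45 p [ 0.5149 -0.1392  0.1187] w mm 21.6 ang-A0 -0.12 rad 0.0631 F [ 6.6  0.2 -7. ] Ftan(ccw+) 6.03 Frad -2.56
```

Request:
jog_arm(moves=[{"fingers": 0.7, "xyz": [0.02, -0.16, 0], "angular": [0, 0, 0.025]}, {"fingers": 0.7, "xyz": [0.04, -0.32, 0], "angular": [0, 0, 0.05]}, {"fingers": 0.7, "xyz": [0.04, -0.32, 0], "angular": [0, 0, 0.05]}, {"fingers": 0.7, "xyz": [0.04, -0.32, 0], "angular": [0, 0, 0.05]}])

```text
clock: 19.95
position: [0.5121, -0.1379, 0.1187]
ee_rot: [2.645, 1.694, 0.001]
force: [6.4, -0.2, -5.8]
width: 0.236
```

```bash
python3 - <<'E'
from h import *
rep()
E
```

```text
t 19.95 p [ 0.5121 -0.1379  0.1187] w mm 21.7 ang-A0 -0.17 rad 0.063 F [ 6.4 -0.2 -5.8] Ftan(ccw+) 5.83 Frad -2.48
```

Request:
jog_arm(moves=[{"fingers": 0.7, "xyz": [0.02, -0.13, 0], "angular": [0, 0, 0.02]}, {"fingers": 0.7, "xyz": [0.03, -0.26, 0], "angular": [0, 0, 0.04]}, {"fingers": 0.7, "xyz": [0.03, -0.26, 0], "angular": [0, 0, 0.04]}, {"fingers": 0.7, "xyz": [0.03, -0.26, 0], "angular": [0, 0, 0.04]}])

```text
clock: 20.45
position: [0.5098, -0.1367, 0.1188]
ee_rot: [2.678, 1.64, 0.001]
force: [5.8, -0.1, -7.9]
width: 0.235
```

```bash
python3 - <<'E'
from h import *
rep()
E
```

```text
t 20.45 p [ 0.5098 -0.1367  0.1188] w mm 21.6 ang-A0 -0.21 rad 0.0629 F [ 5.8 -0.1 -7.9] Ftan(ccw+) 5.16 Frad -2.51
```

Request:
jog_arm(moves=[{"fingers": 0.7, "xyz": [0.02, -0.16, 0], "angular": [0, 0, 0.025]}, {"fingers": 0.7, "xyz": [0.04, -0.32, 0.02], "angular": [0, 0, 0.05]}, {"fingers": 0.7, "xyz": [0.04, -0.32, 0.03], "angular": [0, 0, 0.05]}, {"fingers": 0.7, "xyz": [0.04, -0.32, 0.03], "angular": [0, 0, 0.05]}])

```text
clock: 20.95
position: [0.5073, -0.1352, 0.1187]
ee_rot: [2.718, 1.572, 0.001]
force: [6.2, -1.2, -3.5]
width: 0.233
```

```bash
python3 - <<'E'
from h import *
rep()
E
```

```text
t 20.95 p [ 0.5073 -0.1352  0.1187] w mm 21.4 ang-A0 -0.258 rad 0.0627 F [ 6.2 -1.2 -3.5] Ftan(ccw+) 5.91 Frad -2.01
```

Request:
jog_arm(moves=[{"fingers": 0.7, "xyz": [0.02, -0.13, 0], "angular": [0, 0, 0.02]}, {"fingers": 0.7, "xyz": [0.03, -0.26, 0.02], "angular": [0, 0, 0.04]}, {"fingers": 0.7, "xyz": [0.03, -0.26, 0.03], "angular": [0, 0, 0.04]}, {"fingers": 0.7, "xyz": [0.03, -0.26, 0.03], "angular": [0, 0, 0.04]}])

```text
clock: 21.45
position: [0.5057, -0.1341, 0.1187]
ee_rot: [2.748, 1.517, 0.002]
force: [5.5, -3.1, -2.6]
width: 0.237
```

```bash
python3 - <<'E'
from h import *
rep()
E
```

```text
t 21.45 p [ 0.5057 -0.1341  0.1187] w mm 21.8 ang-A0 -0.288 rad 0.0626 F [ 5.5 -3.1 -2.6] Ftan(ccw+) 6.3 Frad -0.2
```

Request:
jog_arm(moves=[{"fingers": 0.7, "xyz": [0.01, -0.1, 0], "angular": [0, 0, 0.015]}, {"fingers": 0.7, "xyz": [0.02, -0.2, 0], "angular": [0, 0, 0.03]}, {"fingers": 0.7, "xyz": [0.02, -0.2, 0], "angular": [0, 0, 0.03]}, {"fingers": 0.7, "xyz": [0.02, -0.2, 0], "angular": [0, 0, 0.03]}])

```text
clock: 21.95
position: [0.5048, -0.1334, 0.1188]
ee_rot: [2.769, 1.475, 0.004]
force: [9.1, -3.9, -6.7]
width: 0.231
```

```bash
python3 - <<'E'
from h import *
rep()
E
```

```text
t 21.95 p [ 0.5048 -0.1334  0.1188] w mm 21.3 ang-A0 -0.306 rad 0.0624 F [ 9.1 -3.9 -6.7] Ftan(ccw+) 9.68 Frad -1.54
```

Request:
jog_arm(moves=[{"fingers": 0.7, "xyz": [0.01, -0.1, 0], "angular": [0, 0, 0.015]}, {"fingers": 0.7, "xyz": [0.02, -0.2, 0], "angular": [0, 0, 0.03]}, {"fingers": 0.7, "xyz": [0.02, -0.2, 0], "angular": [0, 0, 0.03]}, {"fingers": 0.7, "xyz": [0.02, -0.2, 0], "angular": [0, 0, 0.03]}])

```text
clock: 22.45
position: [0.5039, -0.1326, 0.1188]
ee_rot: [2.79, 1.432, 0.005]
force: [12.5, -7.2, -10.7]
width: 0.234
```

```bash
python3 - <<'E'
from h import *
rep()
E
```

```text
t 22.45 p [ 0.5039 -0.1326  0.1188] w mm 21.5 ang-A0 -0.326 rad 0.0622 F [ 12.5  -7.2 -10.7] Ftan(ccw+) 14.34 Frad -0.81
```

Snug: about 14 N measured at the wrist. I won't push further. I'll ease off the load before opening the jaws.

Request:
jog_arm(moves=[{"fingers": 0.7, "xyz": [0, 0.08, 0], "angular": [0, 0, 0]}, {"fingers": 0.7, "xyz": [0, 0.15, 0], "angular": [0, 0, 0]}, {"fingers": 0.7, "xyz": [0, 0.15, 0], "angular": [0, 0, 0]}])

```text
clock: 22.82
position: [0.504, -0.1326, 0.1187]
ee_rot: [2.792, 1.434, 0.003]
force: [7.2, -2.2, -3.6]
width: 0.232
```

```bash
python3 - <<'E'
from h import *
rep()
E
```

```text
t 22.82 p [ 0.504  -0.1326  0.1187] w mm 21.4 ang-A0 -0.325 rad 0.0622 F [ 7.2 -2.2 -3.6] Ftan(ccw+) 7.15 Frad -2.08
```

Request:
jog_arm(moves=[{"fingers": 0.7, "xyz": [0, 0.1, 0], "angular": [0, 0, 0]}, {"fingers": 0.7, "xyz": [0, 0.12, 0], "angular": [0, 0, 0]}, {"fingers": 0.1, "xyz": [0, 0.12, 0], "angular": [0, 0, 0]}, {"fingers": 0.1, "xyz": [0, 0.12, 0], "angular": [0, 0, 0]}, {"fingers": 0.1, "xyz": [0, 0.12, 0], "angular": [0, 0, 0]}, {"fingers": 0.1, "xyz": [0, 0.12, 0], "angular": [0, 0, 0]}])

```text
clock: 23.58
position: [0.5027, -0.1321, 0.1179]
ee_rot: [-2.795, -1.433, 0.001]
force: [0.3, 0.1, 0.5]
width: 0.449
```

```bash
python3 - <<'E'
from h import *
rep()
E
```

```text
t 23.57 p [ 0.5027 -0.1321  0.1179] w mm 41.3 ang-A0 -0.345 rad 0.0625 F [0.3 0.1 0.5] Ftan(ccw+) 0.22 Frad -0.21
```

Request:
jog_arm(moves=[{"fingers": 0.1, "xyz": [0, 0, -3], "angular": [0, 0, 0]}, {"fingers": 0.1, "xyz": [0, 0, -8], "angular": [0, 0, 0]}, {"fingers": 0.1, "xyz": [0, 0, -14], "angular": [0, 0, 0]}, {"fingers": 0.1, "xyz": [-10, 0, -18], "angular": [0, 0, 0]}, {"fingers": 0.1, "xyz": [-10, 0, -18], "angular": [0, 0, 0]}, {"fingers": 0.1, "xyz": [-10, 0, -18], "angular": [0, 0, 0]}, {"fingers": 0.1, "xyz": [-10, 0, -18], "angular": [0, 0, 0]}])

```text
clock: 24.45
position: [0.445, -0.2128, 0.2978]
ee_rot: [-2.795, -1.433, -0.001]
force: [0.4, 0.4, -0.7]
width: 0.451
```

```bash
python3 - <<'E'
from h import *
rep(); ram(); cv2.imwrite('pics/end.png',cv2.resize(shot('scene'),None,fx=1.5,fy=1.5)[:,:,::-1])
E
```

```text
t 24.45 p [ 0.445  -0.2128  0.2978] w mm 41.5 ang-A0 -0.359 rad 0.1617 F [ 0.4  0.4 -0.7] Ftan(ccw+) 0.06 Frad -0.53
clock 24.5 ram mm 78.6 off-line px 0.59 score 0.705
```

View pics/end.png

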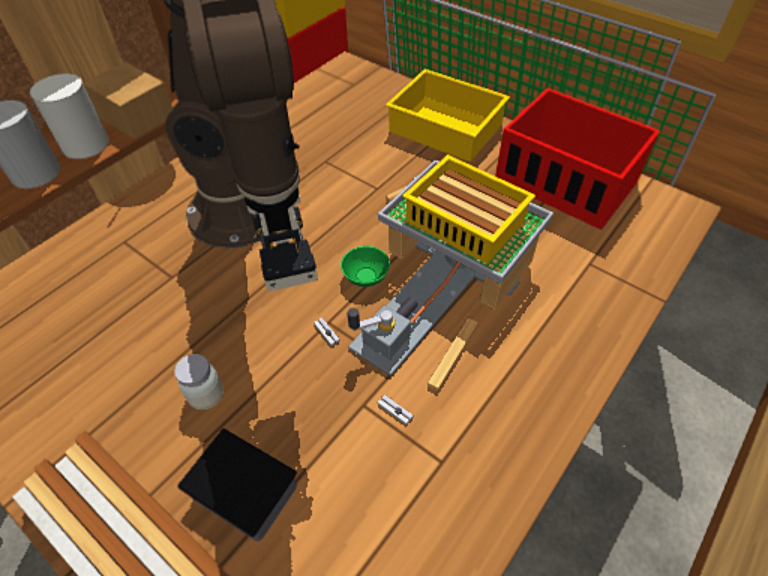

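The tray is on its rests with the basket upright on it (picture 468,210). The crank is turned clockwise with the knob at (353,318). The gripper is clear, and the bowl, slat, clips, tub and jar haven't moved.

```bash
python3 -c "
from cell import job
print(job.sign_off())"
```

```text
the job is handed in; nothing more can be done
None
```

The tray is down on its two rests, the valve is closed again, and I handed the job in at about 24.5 s of the 72 s allowed.

- **Lowering:** I gripped the crank and opened it about 0.3 rad anticlockwise. The tray sank at roughly 10–15 mm/s in the camera images. It stopped at 78.6 mm below its starting height and stayed there; it started 0 to 7 mm down, so this fits the 80 mm stop.
- **Closing:** Turning clockwise took about 6 N until the needle met its seat, roughly 0.3 rad past the start. I stopped at about 14.3 N of tangential force. I then eased off the load, let go and backed the arm away.
- **Last checks:** The tray reading was unchanged and the basket was upright. The other items looked undisturbed, and the arm was touching nothing.

**Doubts:**
- **Valve force:** 14.3 N is inside the 8–15 N snug range but above the best 10–12 N. Near the seat it rose about 3 N per mm at the wrist, against the 1.3 N per mm stated, so the true force at the knob may be lower.
- **Tray tracking:** The image match score fell to about 0.7 as the tray dropped, so the readings near the bottom are less precise. The stop itself was confirmed by a fresh comparison that showed no movement.

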